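Restock the coffee corner

TASK

Restock the coffee corner: drop both coffee pods, upright, into the black pod dispenser so that the blue one lies at the bottom, to come out first, and the green one on top of it. Stand each of the three jars upright in the recess of the coaster that matches its lid: yellow lid on yellow, red lid on red, grey shaker on grey. Leave the kitchen timer where it stands.

Things in the scene. Friction and masses are not known exactly. Their poses are not given: they have to be found in the camera images.
- jar_yellow_lid: spice jar with a yellow-gold screw lid, loose and standing upright, 45 mm across, 100 mm tall, 0.11 kg; the round lid (44 mm across) takes up the top 20 mm. Origin: centre of its underside; z up along the jar
- jar_red_lid: spice jar with a red lid marked with green on top, loose and standing upright, 47 mm across, 97 mm tall, 0.11 kg; the round lid (45 mm across) takes up the top 20 mm. Origin: centre of its underside; z up along the jar
- shaker_grey_top: clear glass shaker with a domed grey top, loose and standing upright, 90 mm tall, 44 mm across up to a height of 66 mm, about 34 mm across at the top; 0.10 kg. Origin: centre of its underside; z up along the shaker
- pod_blue: coffee pod with a blue body, standing loose on the table: 36 mm tall, upright side 44 mm across in its upper 14 mm, tapering below that to 34 mm at the foot. Lid: a silver ring round a blue centre. Origin: centre of its underside; z up along its axis
- pod_green: coffee pod with a green body, standing loose on the table: 36 mm tall, upright side 44 mm across in its upper 14 mm, tapering below that to 34 mm at the foot. Lid: a silver ring round a green centre. Origin: centre of its underside; z up along its axis
- coaster_yellow: round yellow plastic coaster with a small cork disc in the middle, fixed to the table, 84 mm across and 8 mm high; its round recess is 70 mm across with a floor 4 mm above the table. Origin: centre of its underside, on the table; z up
- coaster_red: round red plastic coaster with a small cork disc in the middle, fixed to the table, 84 mm across and 8 mm high; its round recess is 70 mm across with a floor 4 mm above the table. Origin: centre of its underside, on the table; z up
- coaster_grey: round grey plastic coaster with a small cork disc in the middle, fixed to the table, 84 mm across and 8 mm high; its round recess is 70 mm across with a floor 4 mm above the table. Origin: centre of its underside, on the table; z up
- pod_dispenser: gravity-feed coffee pod dispenser, fixed: black upright tube with a steel funnel on top. Funnel mouth 76 mm wide inside, 86 mm outside, rim 92 mm above the table; it narrows to the 51 mm bore at height 70 mm; the tube floor is at 10 mm; pods let go in the funnel drop and stack. Foot 92 mm across; low exit with a lip on its -x side. Origin: on the tube axis at table height; z up
- timer: white wind-up kitchen timer with a red dial, loose, 63 x 63 mm, 44 mm tall; it stands among the jars and pods and is to be left alone. Origin: centre of its underside; z up
Not all that is in view belongs to the job. What is shaped like the jar_yellow_lid but purple or turquoise is not meant.

How it is judged (in metres and radians):
At the end, for the whole second after the job is handed in: Each jar stands upright (0.1 rad) on the recess floor of the coaster of its lid's colour, within 14 mm of its centre; in the dispenser the blue pod rests on the tube floor and the green pod on it (heights to 7 mm, tilt under 0.25 rad); all at rest; the timer within 30 mm of its place (horizontal distance between jar_yellow_lid and coaster_yellow below 0.014 m and z of jar_yellow_lid in the frame of coaster_yellow between 0.001 and 0.007 m and angle between each of jar_yellow_lid, jar_red_lid, shaker_grey_top's own z axis and vertical below 0.1 rad and horizontal distance between jar_red_lid and coaster_red below 0.014 m and z of jar_red_lid in the frame of coaster_red between 0.001 and 0.007 m and horizontal distance between shaker_grey_top and coaster_grey below 0.014 m and z of shaker_grey_top in the frame of coaster_grey between 0.001 and 0.007 m and horizontal distance between each of pod_blue, pod_green and pod_dispenser below 0.012 m and z of pod_blue in the frame of pod_dispenser between 0.006 and 0.016 m and angle between each of pod_blue, pod_green's own z axis and vertical below 0.25 rad and z of pod_green in the frame of pod_dispenser between 0.04 and 0.054 m and linear speed of each of jar_yellow_lid, jar_red_lid, shaker_grey_top, pod_blue, pod_green below 0.02 m/s and distance of timer from where it was at the start of the episode below 0.03 m); the robot touches nothing.
It fails at once if the kitchen timer is pushed more than 30 mm from its place (distance of timer from where it was at the start of the episode above 0.03 m).
It also fails if it takes over 112 s, if anything falls off the work surface, if the arm or the gripper's body presses on something with over 40 N, if the wrist force passes 120 N, or if a joint passes its speed limit or range.

ROBOT

A 7-joint arm with a two-finger parallel gripper is mounted at the origin on the work surface; the furniture and walls round the work are solid. World frame = base frame: x ahead of the robot, y to its left, z up, the work surface at z = 0. Lengths are in mm, angles in rad, forces in N, time in s.
With the tool pointing down it reaches from about 425 to 825 mm from the base axis. Payload 3.6 kg.
Tool frame: the origin (TCP) lies midway between the tips of the shut fingers; the grasp point (between the pads) lies 19 mm behind it; z points along the fingers, y is the line along which they close (so a half turn about z gives the same grasp; the last joint's range is limited). The gripper opens to 93 mm and grips with 3 to 60 N. Pads are 15 mm wide; open, the fingers measure 128 mm over their backs; the gripper's body (75 mm by 188 mm) begins 65 mm behind the grasp point.
Start: joints at [1.139, 0.615, -0.013, 1.423, 0.008, 1.103, -0.04], TCP at [256.001, -597.432, 218.64] pointing down, gripper open.
Joint ranges: [-3.12, 3.12], [-0.3, 2.06], [-1.34, 1.32], [0.26, 2.42], [-1.36, 4.5], [0.01, 1.98], [-2.84, 2.84]. Speed limits (rad/s): [2.79, 2.79, 3.14, 3.14, 3.14, 3.14, 3.14].

INTERFACE

Orientations are given as a unit quaternion [x, y, z, w].
In Python, from plant import state, capture, camera_params, hand_in gives the robot as it stands.
- The arm moves only by the tool arm_command, never from a script. Its argument "targets" is a list of rows, each a list of 3 entries, a list of its own where there are three numbers: the turn, a rotation vector about the tool's x, y, z in degrees, then the shift along the tool's x, y, z in m, then the finger opening in m, from 0 to 0.093. A call has 1 to 8 rows; each row shifts and turns the commanded pose from where the row before left it, along the tool's axes as they then stand; what a row does not reach is not made up. A row lasts 1/10 s, in which the tool goes at most 50 mm and 8.59 degrees, less where a joint would pass 70% of its speed; a pose out of reach is approached as far as the arm can. A call is refused whole if a number of a shift passes 0.05 or a number of a turn 8.59, either way. A call with a gripper value outside its range is refused whole. The fingers move at their own pace and stop on an object; "newtons" is the grip in N (left out, the last holds). Time passes only in rows, so rows that do not move let the fingers close. It gives the time, the measured TCP pose, the force, the opening and the grip force at its end, in the units of the state.
- state(): the state, without advancing time (a new reading comes with each control period).
- capture(name): name is "scene" or "side" or "wrist"; returns the picture (480x640x3 uint8, blue, green, red); there is no depth.
- camera_params(name): a dict with "fx", "fy", "cx", "cy" (pixels), "k1" (the pictures are not rectified: a ray, as slopes to the right and down, at radius r is drawn at 1 + k1 r^2 times it, then the intrinsics apply), "R" (3x3) and "t" (3): a world point X has camera coordinates R X + t; the wrist camera has in their place "mount" (4x4, takes a point from camera to tool coordinates, whose origin is the TCP and whose axes are the flange's). Camera axes: x right, y down, z forward; pixel columns grow to the right and rows downward; lengths in mm; the calibration is good to about 2 mm. A picture is of the moment at which its call begins: read the wrist's pose just before it. camera_params takes no time and is no camera call.
- hand_in(): hands the job in; it is judged then, once.
The state is a dict: "t": time; "joint_positions": joint angles; "qvel": joint speeds; "joint_torque": joint torques, N m; "position": TCP position; "ee_rot": TCP orientation; "ft_force": force on the tool from outside, world axes, zero at the start; "torque": the same for the moment, N m; "opening": finger opening in mm; "finger_force": force on a finger pad.
Only numpy, scipy, OpenCV 4.12 (cv2) and the standard library are available. Lean on these libraries where they do the work, as an engineer would, in place of code of your own. Each camera call takes 0.05 s, during which the arm holds its last target. There are 200 camera calls.

## Working session

There is one attempt and no reset: what is moved stays moved. The work goes in short steps, Python scripts to look and compute and a tool call to move; the robot and the scene stay as the last step left them, time stands still between calls to the robot, and variables do not carry over. Pictures are saved under pics/ and viewed, at most 14 in all, crops included, and the job is handed in when it is done.

Besides the shell and the picture viewer there is one more tool, called as name(argument=value, ...) on one line, values as JSON. arm_command: Moves the arm, as the interface text tells. Its arguments: {"type":"object","properties":{"targets":{"type":"array","items":{"type":"array"}},"newtons":{"type":"number"}},"required":["targets"]}

```bash
mkdir -p pics
python3 - <<'E'
from plant import *
import cv2
s=state();print(s)
for n in("scene","side"):
    cv2.imwrite(f"pics/{n}0.png",capture(n)); print(n,camera_params(n))
print(camera_params("wrist"))
E
```

```text
{'t': 0.0, 'joint_positions': array([ 1.13948755,  0.61593278, -0.01260911,  1.4248923 ,  0.00804937,
        1.10336074, -0.04037499]), 'qvel': array([ 0.00061753,  0.00076226, -0.00030355,  0.00073122,  0.0022979 ,
       -0.00139047,  0.00039722]), 'joint_torque': array([-2.21669525e-04, -4.58941734e+01,  2.08452987e-01, -1.65746659e+01,
       -6.12208201e-02,  2.03884032e-02,  2.43898894e-04]), 'position': array([ 255.70795747, -596.73869146,  217.47454035]), 'ee_rot': array([ 9.79578973e-01,  2.01055755e-01, -2.53307778e-04, -1.24677786e-03]), 'ft_force': array([-0.3932157 ,  0.86833631,  0.24336918]), 'torque': array([-0.02779662, -0.03912411, -0.05178274]), 'finger_force': 0.0, 'opening': 93.11804967447739}
scene {'fx': 461.00497997715223, 'fy': 461.00497997715223, 'cx': 322.5816735659189, 'cy': 246.2303886423382, 'k1': -0.09895273011001744, 'R': array([[-0.8199981 , -0.57200946,  0.02020627],
       [-0.42539697,  0.58544408, -0.69013958],
       [ 0.38293673, -0.57450883, -0.72339413]]), 't': array([363.55991824, 194.17998752, 763.22685175])}
side {'fx': 584.1060811246571, 'fy': 584.1060811246571, 'cx': 320.7409994248762, 'cy': 232.5223690176036, 'k1': -0.07114823581819356, 'R': array([[ 9.99950941e-01,  5.45668520e-04, -9.89025955e-03],
       [-8.37221024e-03, -4.87038807e-01, -8.73340201e-01],
       [-5.29349447e-03,  8.73380159e-01, -4.87010345e-01]]), 't': array([-392.95935581,   60.49165273, 1397.16932452])}
{'fx': 359.11426043842175, 'fy': 359.11426043842175, 'cx': 308.8714846542486, 'cy': 236.93055048029376, 'k1': -0.01616676411232062, 'mount': array([[ 1.35292990e-03, -9.59537013e-01, -2.81579278e-01,
         7.92586558e+01],
       [ 9.99997437e-01,  7.87063643e-04,  2.12270497e-03,
        -3.78318259e-02],
       [-1.81519318e-03, -2.81581428e-01,  9.59535619e-01,
        -1.66185427e+02],
       [ 0.00000000e+00,  0.00000000e+00,  0.00000000e+00,
         1.00000000e+00]])}
```

View pics/scene0.png

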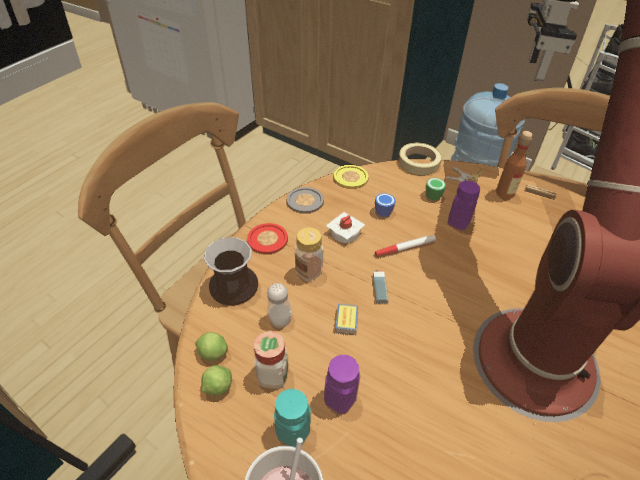

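View pics/side0.png

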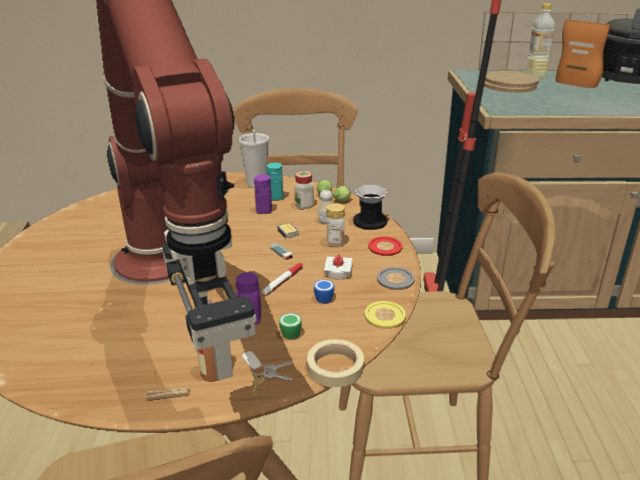

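The scene view shows the yellow-lid jar (309,240), red-lid jar (270,345), shaker (278,292), blue pod (385,203), green pod (435,187), timer (345,228), dispenser funnel (229,255), and coasters yellow (351,177), grey (305,200), red (267,238). In the side view the same things sit around x 290–405, y 180–330.

```bash
cat > h.py <<'E'
import numpy as np, cv2
from scipy.spatial.transform import Rotation as Ro
from plant import *
def cam(n, s=None):
    p=camera_params(n); K=np.array([[p['fx'],0,p['cx']],[0,p['fy'],p['cy']],[0,0,1]]); d=np.array([p['k1'],0,0,0,0.])
    if n=='wrist':
        T=np.eye(4); T[:3,:3]=Ro.from_quat(s['ee_rot']).as_matrix(); T[:3,3]=s['position']
        W=np.linalg.inv(T@np.array(p['mount'])); return K,d,W[:3,:3],W[:3,3]
    return K,d,np.array(p['R']),np.array(p['t'])
def ray(c,uv):
    K,d,R,t=c; q=cv2.undistortPoints(np.array([[uv]],float),K,d)[0,0]
    return -R.T@t, R.T@np.array([q[0],q[1],1.])
def plane(c,uv,z):
    o,v=ray(c,uv); return o+v*(z-o[2])/v[2]
def tri(c1,u1,c2,u2):
    A=np.zeros((3,3));b=np.zeros(3)
    for c,u in((c1,u1),(c2,u2)):
        o,v=ray(c,u); v/=np.linalg.norm(v); M=np.eye(3)-np.outer(v,v); A+=M;b+=M@o
    return np.linalg.solve(A,b)
def proj(c,X):
    K,d,R,t=c; return cv2.projectPoints(np.array([X],float),cv2.Rodrigues(R)[0],t,K,d)[0][0,0]
E
python3 - <<'E'
import cv2
a=cv2.imread('pics/scene0.png');b=cv2.imread('pics/side0.png')
cv2.imwrite('pics/sc_crop.png',cv2.resize(a[155:405,195:455],None,fx=2.4,fy=2.4,interpolation=cv2.INTER_CUBIC)[:600])
cv2.imwrite('pics/si_crop.png',cv2.resize(b[165:345,255:425],None,fx=3.33,fy=3.33,interpolation=cv2.INTER_CUBIC))
E
```

```text
(no output)
```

View pics/sc_crop.png

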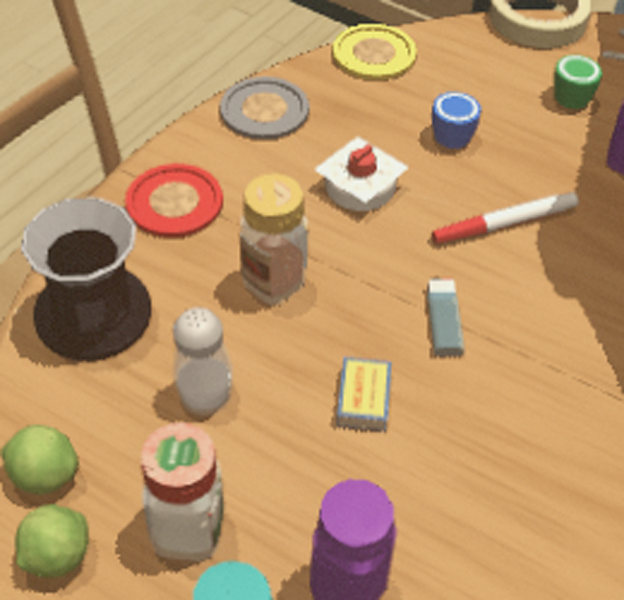

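View pics/si_crop.png

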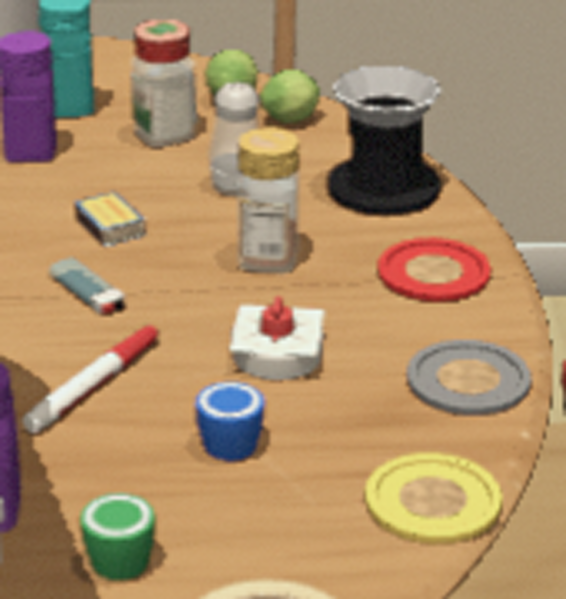

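The crops show every lid and coaster clearly in both views; I read their centre pixels off by eye and check the heights.

Run:
```python
from h import *
A=cam('scene');B=cam('side')
P=dict(jy=((274,196),(268,142),100),jr=((180,455),(162,31),97),sh=((199,320),(236,93),88),pb=((457,107),(230,402),36),pg=((577,73),(118,515),36),
cy=((374,50),(433,494),7),cg=((264,107),(469,375),7),cr=((174,199),(434,267),7),fun=((79,238),(387,93),92),tim=((362,165),(279,325),36))
for k,(a,b,z) in P.items():
    a=(a[0]/2.4+195,a[1]/2.4+155);b=(b[0]/3.33+255,b[1]/3.33+165)
    print(k,z,tri(A,a,B,b).round(0),plane(A,a,z).round(0),plane(B,b,z).round(0))
print(camera_params('scene')['t'])
```

```text
jy 100 [429.  66.  97.] [427.  68. 100.] [429.  60. 100.]
jr 97 [347. 276.  94.] [345. 278.  97.] [347. 268.  97.]
sh 88 [408. 181.  82.] [406. 184.  88.] [407. 168.  88.]
pb 36 [ 400. -173.   34.] [ 399. -171.   36.] [ 400. -176.   36.]
pg 36 [ 334. -286.   32.] [ 332. -281.   36.] [ 335. -291.   36.]
cy 7 [ 524. -232.    5.] [ 522. -229.    7.] [ 524. -235.    7.]
cg 7 [561. -99.   3.] [558. -96.   7.] [ 560. -104.    7.]
cr 7 [551.  44.   4.] [549.  46.   7.] [551.  39.   7.]
fun 92 [525. 174.  85.] [521. 179.  92.] [522. 157.  92.]
tim 36 [433. -68.  24.] [427. -57.  36.] [434. -86.  36.]
[363.55991824 194.17998752 763.22685175]
```

arm_command(targets=[[[0,0,-8.35],[0,0,-0.004],0.07],[[0,0,-8.35],[0,0,-0.004],0.07],[[0,0,-8.35],[0,0,-0.004],0.07],[[0,0,-8.35],[0,0,-0.004],0.07],[[0,0,-8.35],[0,0,-0.004],0.07],[[0,0,-8.35],[0,0,-0.004],0.07],[[0,0,-8.35],[0,0,-0.004],0.07],[[0,0,-8.35],[0,0,-0.004],0.07]], newtons=20)

```text
t: 0.9
position: [255.7, -597.1, 250.1]
ee_rot: [0.705, 0.709, 0.0, -0.001]
ft_force: [-0.1, 0.2, -0.4]
opening: 69.6
finger_force: 0.0
```

Run:
```python
from h import *
A=cam('scene');B=cam('side')
s=state(); print(s['position'],Ro.from_quat(s['ee_rot']).as_matrix().round(3))
for n,u,z in (('purpleR top',(469,185),100),('purpleL top',(342,364),100),('turq top',(292,400),100),('tape',(420,155),20),('bottlecap',(525,135),200),('bowl',(285,462),60)): print(n,plane(A,u,z).round(0))
for n,u,z in (('purpleR',(247,278),100),('purpleL',(263,179),100),('bottle base',(215,375),0)): print(n,plane(B,u,z).round(0))
```

```text
[ 255.69236367 -597.10694457  250.11845064] [[-0.006  1.    -0.001]
 [ 1.     0.006  0.001]
 [ 0.001 -0.001 -1.   ]]
purpleR top [ 252. -244.  100.]
purpleL top [242. 245. 100.]
turq top [266. 328. 100.]
tape [ 421. -389.   20.]
bottlecap [ 193. -329.  200.]
bowl [234. 388.  60.]
purpleR [ 250. -241.  100.]
purpleL [240. 233. 100.]
bottle base [ 203. -405.    0.]
```

arm_command(targets=[[[0,0,0],[0.02,0.007,-0.005],0.07],[[0,0,0],[0.04,0.014,-0.005],0.07],[[0,0,0],[0.045,0.016,-0.005],0.07],[[0,0,0],[0.045,0.016,-0.005],0.07],[[0,0,0],[0.045,0.016,-0.005],0.07],[[0,0,0],[0.045,0.016,-0.005],0.07],[[0,0,0],[0.045,0.016,-0.005],0.07],[[0,0,0],[0.045,0.016,-0.005],0.07]])

```text
t: 1.7
position: [373.0, -265.5, 290.7]
ee_rot: [0.707, 0.707, -0.0, -0.0]
ft_force: [0.5, 0.1, -0.4]
opening: 70.4
finger_force: 0.0
```

arm_command(targets=[[[0,0,0],[0.035,0.014,-0.005],0.07],[[0,0,0],[0.02,0.01,0],0.07],[[0,0,0],[0.012,0.004,0],0.07],[[0,0,0],[0,0,0],0.07]])

```text
t: 2.1
position: [401.2, -199.1, 295.5]
ee_rot: [0.706, 0.708, 0.0, -0.0]
ft_force: [-0.9, 0.0, 0.6]
opening: 70.5
finger_force: 0.0
```

Run:
```python
from h import *
s=state(); cv2.imwrite('pics/w1.png',capture('wrist')); print(s['t'],s['position'],s['ee_rot'],s['joint_positions'])
np.save('w1.npy',np.r_[s['position'],s['ee_rot']])
```

```text
2.1 [ 401.17673288 -199.05882061  295.49452442] [ 7.06028252e-01  7.08183563e-01  3.51603596e-05 -3.85138137e-04] [ 0.78570207  0.24766608 -0.47388389  1.83890584  0.12636342  1.08535338
  0.26805297]
```

View pics/w1.png

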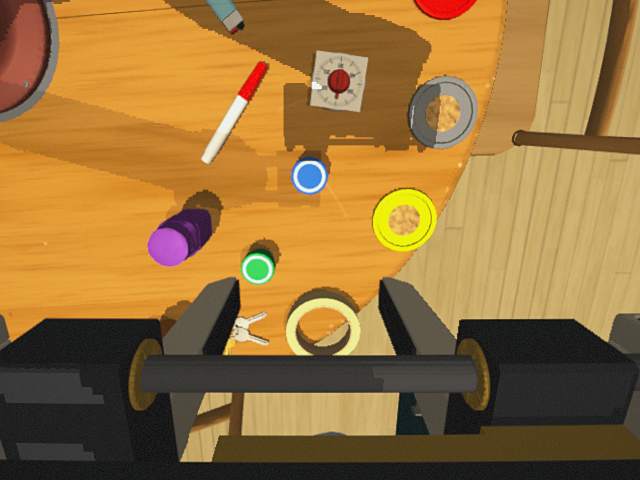

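The wrist view shows the blue pod lid (310,176), green (258,268), yellow coaster (404,219), grey coaster (443,111) and timer (340,81). I measure these with masks.

```bash
cat >> h.py <<'E'
def blob(im,seed,lo,hi,rad=45):
    "centre of the ellipse round the hull of the hsv mask near a seed pixel, and its axes"
    m=cv2.inRange(cv2.cvtColor(im,cv2.COLOR_BGR2HSV),np.array(lo),np.array(hi))
    z=np.zeros_like(m); cv2.circle(z,seed,rad,255,-1); m&=z
    m=cv2.morphologyEx(m,cv2.MORPH_OPEN,np.ones((3,3),np.uint8))
    c=np.vstack([c for c in cv2.findContours(m,0,cv2.CHAIN_APPROX_NONE)[0] if cv2.contourArea(c)>15]); e=cv2.fitEllipse(cv2.convexHull(c)); return e[0],e[1]
E
python3 - <<'E'
from h import *
im=cv2.imread('pics/w1.png'); a=np.load('w1.npy'); W=cam('wrist',dict(position=a[:3],ee_rot=a[3:]))
for n,seed,lo,hi,z,r in (('pb',(310,176),(105,120,120),(125,255,255),36,19),('pg',(258,268),(50,100,150),(80,255,255),36,19),
  ('cy',(404,219),(25,150,120),(33,255,255),8,40),('cg',(443,111),(0,0,60),(179,70,170),8,40)):
    e=blob(im,seed,lo,hi,r); print(n,np.round(e,1),plane(W,e[0],z).round(1))
print(plane(W,(340,81),44).round(1))
E
```

```text
pb [[309.1 175.9]
 [ 23.9  24.1]] [ 402.5 -171.    36. ]
pg [[256.9 269.1]
 [ 20.6  22.5]] [ 336.8 -288.7   36. ]
cy [[404.2 219.6]
 [ 61.   65.6]] [ 526.5 -230.2    8. ]
cg [[442.7 111.9]
 [ 66.   74.4]] [562.4 -97.2   8. ]
[435.3 -68.1  44. ]
```

arm_command(targets=[[[0,0,0],[0.014,0,0.03],0.07],[[0,0,0],[0.013,0,0.045],0.07],[[0,0,0],[0,0,0.045],0.07],[[0,0,0],[0,0,0.045],0.07],[[0,0,0],[0,0,0.045],0.07],[[0,0,0],[0,0,0.03],0.07],[[0,0,0],[0,0,0.02],0.07],[[0,0,0],[0,0,0],0.07]])

```text
t: 2.95
position: [398.7, -174.8, 33.2]
ee_rot: [0.708, 0.706, -0.002, -0.003]
ft_force: [0.3, -0.1, 0.7]
opening: 69.9
finger_force: 0.0
```

arm_command(targets=[[[0,0,0],[0.002,0.001,0.013],0.07],[[0,0,0],[0,0,0],0.07],[[0,0,0],[0,0,0],0.03],[[0,0,0],[0,0,0],0.03],[[0,0,0],[0,0,0],0.03],[[0,0,0],[0,0,0],0.03],[[0,0,0],[0,0,0],0.03],[[0,0,0],[0,0,0],0.03]])

```text
t: 3.75
position: [402.2, -171.8, 23.2]
ee_rot: [0.707, 0.707, -0.0, 0.0]
ft_force: [-1.1, 0.3, 5.5]
opening: 43.1
finger_force: 20.0
```

arm_command(targets=[[[0,0,0],[0,0,-0.02],0.03],[[0,0,0],[0,0,-0.04],0.03],[[0,0,0],[0,0,-0.045],0.03],[[0,0,0],[0.02,0,-0.045],0.03],[[0,0,0],[0.03,0.01,-0.045],0.03],[[0,0,0],[0.03,0.01,-0.04],0.03],[[0,0,0],[0.03,0.01,-0.03],0.03],[[0,0,0],[0.03,0.01,-0.02],0.03]])

```text
t: 4.55
position: [441.6, -33.4, 305.2]
ee_rot: [0.707, 0.707, 0.001, 0.002]
ft_force: [0.9, 0.0, -0.2]
opening: 43.3
finger_force: 20.0
```

arm_command(targets=[[[0,0,0],[0.03,0,0],0.03],[[0,0,0],[0.03,0,0],0.03],[[0,0,0],[0.03,0,0],0.03],[[0,0,0],[0.015,0,0],0.03],[[0,0,0],[0,0,0],0.03],[[0,0,0],[0,0,0],0.03]])

```text
t: 5.15
position: [440.7, 69.5, 302.5]
ee_rot: [0.707, 0.707, -0.001, 0.0]
ft_force: [0.4, -0.2, -0.1]
opening: 43.4
finger_force: 20.0
```

Run:
```python
from h import *
s=state(); cv2.imwrite('pics/w2.png',capture('wrist')); print(s['t'],s['position'],s['ee_rot'],s['opening'],s['finger_force'])
np.save('w2.npy',np.r_[s['position'],s['ee_rot']])
```

```text
5.15 [440.65056113  69.4605766  302.47030984] [ 7.07131955e-01  7.07081312e-01 -6.45414377e-04  3.01935040e-05] 43.352461590095125 19.999708859977545
```

View pics/w2.png

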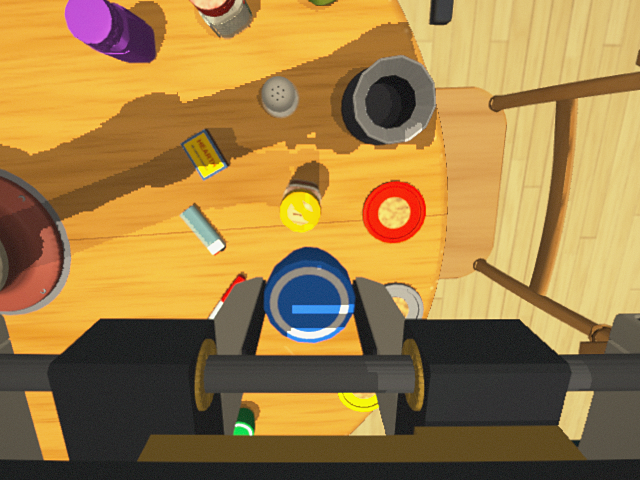

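The blue pod is held level. Yellow lid (300,211), red coaster (394,211), funnel mouth (395,100), shaker top (279,96).

Run:
```python
from h import *
im=cv2.imread('pics/w2.png'); a=np.load('w2.npy'); W=cam('wrist',dict(position=a[:3],ee_rot=a[3:]))
for n,seed,lo,hi,z,r in (('jy',(300,211),(25,120,120),(33,255,255),100,24),('cr',(394,211),(0,200,150),(5,255,255),8,40),
  ('fun',(395,100),(0,0,85),(179,60,200),92,47),('sh',(279,97),(0,0,60),(179,75,200),80,22)):
    try:
        e=blob(im,seed,lo,hi,r); print(n,np.round(e,1),plane(W,e[0],z).round(1))
    except Exception as x: print(n,x)
for u,z in (((395,100.5),92),((279,96),84),((300,211),100)): print(plane(W,u,z).round(1))
# expected mouth pixel widths
for X in ((480,173,92),(566,173,92),(522,130,92),(522,216,92)): print(proj(W,X).round(0))
```

```text
jy [[299.5 212.1]
 [ 39.9  40.3]] [431.8  66.3 100. ]
cr [[393.6 211.7]
 [ 59.9  62.2]] [552.9  46.5   8. ]
fun [[393.9  99.3]
 [ 81.8  88.8]] [525.3 178.3  92. ]
sh [[279.3  96.2]
 [ 34.2  40.6]] [411.6 182.   80. ]
[526.5 177.2  92. ]
[411.6 181.8  84. ]
[432.4  67.5 100. ]
[348. 105.]
[435. 105.]
[388. 150.]
[393.  57.]
```

arm_command(targets=[[[0,0,0],[0.02,0.015,0],0.03],[[0,0,0],[0.035,0.03,0],0.03],[[0,0,0],[0.035,0.03,0.02],0.03],[[0,0,0],[0.0175,0.01,0.04],0.03],[[0,0,0],[0,0,0.045],0.03],[[0,0,0],[0,0,0.035],0.03],[[0,0,0],[0,0,0.02],0.03],[[0,0,0],[0,0,0],0.03]])

```text
t: 6.0
position: [524.2, 174.3, 139.5]
ee_rot: [0.708, 0.706, -0.004, -0.001]
ft_force: [-0.6, -0.2, -0.8]
opening: 43.2
finger_force: 20.0
```

Run:
```python
from h import *
s=state();print(s['position'])
cv2.imwrite('pics/s2.png',cv2.resize(capture('scene')[200:340,150:340],None,fx=3,fy=3,interpolation=cv2.INTER_CUBIC));print(state()['position'])
```

```text
[524.20292583 174.31140427 139.48437178]
[525.57932585 175.49107294 141.67598262]
```

View pics/s2.png

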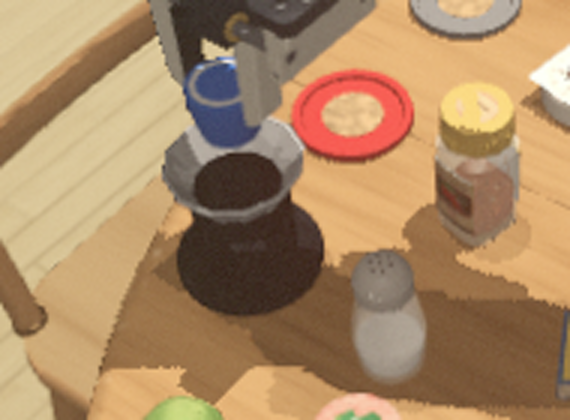

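The blue pod hangs level over the funnel mouth; I lower it and let go.

arm_command(targets=[[[0,0,0],[0.002,0,0.02],0.03],[[0,0,0],[0,0,0.015],0.03],[[0,0,0],[0,0,0.004],0.03],[[0,0,0],[0,0,0],0.03],[[0,0,0],[0,0,0],0.055],[[0,0,0],[0,0,0],0.06],[[0,0,0],[0,0,0],0.065],[[0,0,0],[0,0,0],0.065]])

```text
t: 6.85
position: [526.1, 179.7, 104.5]
ee_rot: [0.707, 0.707, 0.0, 0.0]
ft_force: [0.0, 0.4, -0.6]
opening: 64.5
finger_force: 0.0
```

arm_command(targets=[[[0,0,0],[0,0,-0.03],0.065],[[0,0,0],[0,0,-0.045],0.065],[[0,0,0],[0,0,-0.045],0.07],[[0,0,0],[0,0,-0.04],0.07],[[0,0,0],[-0.03,-0.02,-0.03],0.07],[[0,0,0],[-0.04,-0.03,0],0.07],[[0,0,0],[-0.04,-0.03,0],0.07],[[0,0,0],[-0.03,-0.02,0],0.07]])

```text
t: 7.65
position: [423.6, 37.4, 294.1]
ee_rot: [0.708, 0.707, -0.001, 0.0]
ft_force: [0.3, -0.5, 0.4]
opening: 69.9
finger_force: 0.0
```

Run:
```python
from h import *
s=state();print(s['t'],s['position']);w=capture('wrist');a=capture('scene');b=capture('side')
cv2.imwrite('pics/m3.png',np.hstack([w[::2,::2],cv2.resize(a[200:320,180:340],(320,240)),cv2.resize(b[165:255,330:450],(320,240))][:2]));cv2.imwrite('pics/w3.png',w)
```

```text
7.65 [423.63586313  37.3583733  294.05360591]
```

View pics/m3.png

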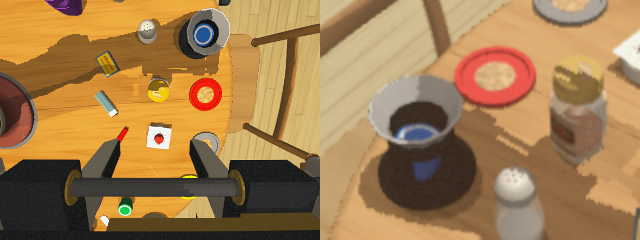

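The blue pod sits level at the tube's bottom (its blue shows in the exit). Now the green one.

arm_command(targets=[[[0,0,0],[-0.03,0.004,0],0.07],[[0,0,0],[-0.042,0.004,0],0.07],[[0,0,0],[-0.045,0.004,0],0.07],[[0,0,0],[-0.045,0.004,0],0.07],[[0,0,0],[-0.04,-0.02,0],0.07],[[0,0,0],[-0.04,-0.026,0],0.07],[[0,0,0],[-0.04,-0.026,0],0.07],[[0,0,0],[-0.03,-0.02,0],0.07]])

```text
t: 8.6
position: [349.6, -274.3, 293.9]
ee_rot: [0.707, 0.707, 0.0, 0.0]
ft_force: [0.6, -0.0, -0.4]
opening: 70.1
finger_force: 0.0
```

arm_command(targets=[[[0,0,0],[-0.012,-0.01,0.01],0.07],[[0,0,7.5],[0,0,0.03],0.07],[[0,0,7.5],[0,0,0.04],0.07],[[0,0,7.5],[0,0,0.04],0.07],[[0,0,7.5],[0,0,0.04],0.07],[[0,0,0],[0,0,0.025],0.07],[[0,0,0],[0,0,0],0.07],[[0,0,0],[0,0,0],0.07]])

```text
t: 9.4
position: [341.4, -284.0, 109.1]
ee_rot: [0.865, 0.501, 0.001, 0.0]
ft_force: [-0.2, -0.7, -0.3]
opening: 69.8
finger_force: 0.0
```

Run:
```python
from h import *
s=state();w=capture('wrist');W=cam('wrist',s);print(s['t'],s['position'],Ro.from_quat(s['ee_rot']).as_matrix().round(3));cv2.imwrite('pics/w4.png',w)
u=proj(W,(336,-288,36));print(u)
e=blob(w,tuple(int(v) for v in u),(50,100,120),(80,255,255),45);P=plane(W,e[0],36);print(e,P)
R=Ro.from_quat(s['ee_rot']).as_matrix();print('tool shift',R.T@(np.r_[P[:2],23]-s['position']))
```

```text
9.4 [ 341.44921516 -283.9834295   109.07646466] [[ 0.498  0.867  0.001]
 [ 0.867 -0.498  0.001]
 [ 0.001  0.001 -1.   ]]
[303.67847433 257.15176575]
((304.053955078125, 252.69943237304688), (49.08205795288086, 61.119529724121094)) [ 337.89118518 -285.2564458    36.        ]
tool shift [-2.95491558 -2.4974345  86.07246488]
```

arm_command(targets=[[[0,0,0],[-0.005,-0.0024,0.02],0.07],[[0,0,0],[0,0,0.035],0.07],[[0,0,0],[0,0,0.02],0.07],[[0,0,0],[0,0,0.01],0.07],[[0,0,0],[0,0,0],0.07],[[0,0,0],[0,0,0],0.03],[[0,0,0],[0,0,0],0.03],[[0,0,0],[0,0,0],0.03]])

```text
t: 10.25
position: [335.8, -288.1, 24.9]
ee_rot: [0.866, 0.5, 0.0, 0.001]
ft_force: [0.3, -1.8, 0.2]
opening: 50.4
finger_force: 0.0
```

arm_command(targets=[[[0,0,0],[0,0,0],0.03],[[0,0,0],[0,0,0],0.03],[[0,0,0],[0,0,0],0.03]])

```text
t: 10.55
position: [335.5, -287.9, 24.5]
ee_rot: [0.866, 0.5, 0.0, 0.001]
ft_force: [-0.4, -0.0, 6.4]
opening: 43.1
finger_force: 20.0
```

arm_command(targets=[[[0,0,0],[0,0,-0.02],0.03],[[0,0,0],[0,0,-0.04],0.03],[[0,0,0],[0,0,-0.045],0.03],[[0,0,-7.5],[0,0,-0.045],0.03],[[0,0,-7.5],[0,0,-0.045],0.03],[[0,0,-7.5],[0,0,-0.04],0.03],[[0,0,-7.5],[0,0,-0.03],0.03],[[0,0,0],[0.02,0.014,0],0.03]])

```text
t: 11.35
position: [349.4, -271.4, 292.6]
ee_rot: [0.709, 0.705, -0.001, 0.004]
ft_force: [1.1, -0.5, -1.0]
opening: 43.3
finger_force: 20.0
```

arm_command(targets=[[[0,0,0],[0.034,0.022,0],0.03],[[0,0,0],[0.034,0.022,0],0.03],[[0,0,0],[0.034,0.022,0],0.03],[[0,0,0],[0.036,0.02,0],0.03],[[0,0,0],[0.04,0.008,0],0.03],[[0,0,0],[0.04,0,0],0.03],[[0,0,0],[0.04,0,0],0.03],[[0,0,0],[0.04,0,0],0.03]])

```text
t: 12.15
position: [442.6, 31.9, 288.7]
ee_rot: [0.707, 0.707, -0.0, -0.0]
ft_force: [0.4, 0.3, -0.2]
opening: 43.3
finger_force: 20.0
```

arm_command(targets=[[[0,0,0],[0.04,0.012,0],0.03],[[0,0,0],[0.04,0.025,0],0.03],[[0,0,0],[0.03,0.025,0],0.03],[[0,0,0],[0.02,0.01,0],0.03],[[0,0,0],[0.01,0.005,0],0.03],[[0,0,0],[0,0,0],0.03],[[0,0,0],[0,0,0],0.03]])

```text
t: 12.85
position: [519.7, 169.1, 288.6]
ee_rot: [0.707, 0.707, -0.001, 0.0]
ft_force: [0.0, -0.8, -0.3]
opening: 43.2
finger_force: 20.0
```

arm_command(targets=[[[0,0,0],[0.008,0.006,0.03],0.03],[[0,0,0],[0,0,0.045],0.03],[[0,0,0],[0,0,0.045],0.03],[[0,0,0],[0,0,0.035],0.03],[[0,0,0],[0,0,0.02],0.03],[[0,0,0],[0,0,0.007],0.03],[[0,0,0],[0,0,0],0.03],[[0,0,0],[0,0,0],0.03]])

```text
t: 13.65
position: [527.1, 178.2, 108.3]
ee_rot: [0.708, 0.707, 0.001, 0.001]
ft_force: [0.0, 0.7, -0.2]
opening: 43.4
finger_force: 20.0
```

arm_command(targets=[[[0,0,0],[0,-0.001,0.004],0.03],[[0,0,0],[0,0,0],0.03],[[0,0,0],[0,0,0],0.055],[[0,0,0],[0,0,0],0.06],[[0,0,0],[0,0,0],0.065],[[0,0,0],[0,0,0],0.065],[[0,0,0],[0,0,-0.03],0.065],[[0,0,0],[0,0,-0.045],0.065]])

```text
t: 14.45
position: [523.5, 177.3, 176.4]
ee_rot: [0.707, 0.707, -0.003, -0.001]
ft_force: [1.0, 0.9, 0.3]
opening: 65.0
finger_force: 0.0
```

arm_command(targets=[[[0,0,0],[0,0,-0.045],0.07],[[0,0,0],[0,0,-0.045],0.07],[[0,0,0],[0.005,-0.03,-0.03],0.07],[[0,0,0],[0.005,-0.04,0],0.07],[[0,0,0],[0.005,-0.04,0],0.07],[[0,0,0],[0.005,-0.025,0],0.07],[[0,0,0],[0,-0.01,0],0.07],[[0,0,0],[0,0,0],0.07]])

```text
t: 15.25
position: [379.7, 198.4, 298.3]
ee_rot: [0.707, 0.708, 0.0, 0.001]
ft_force: [0.0, -0.6, -0.2]
opening: 69.9
finger_force: 0.0
```

Run:
```python
from h import *
s=state();w=capture('wrist');W=cam('wrist',s);print(s['t'],s['position'])
a=capture('scene');cv2.imwrite('pics/m5.png',np.hstack([w,np.vstack([cv2.resize(a[200:320,180:260],(160,240)),np.zeros((240,160,3),np.uint8)])]))
cv2.imwrite('pics/w5.png',w);np.save('w5.npy',np.r_[s['position'],s['ee_rot']])
```

```text
15.25 [379.70103552 198.40110374 298.27764952]
```

View pics/m5.png

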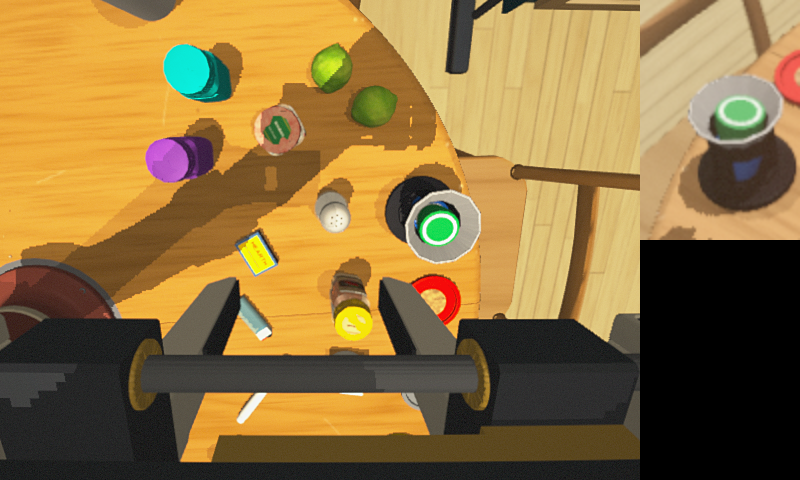

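Green lid is in the funnel's throat at (439,228); the red lid is at (278,130), shaker top at (335,218).

Run:
```python
from h import *
im=cv2.imread('pics/w5.png'); a=np.load('w5.npy'); W=cam('wrist',dict(position=a[:3],ee_rot=a[3:]))
print('jr',plane(W,(278,130),97),'exp px',proj(W,(346,276,97)))
e=blob(im,(439,228),(50,100,100),(90,255,255),26);print('pg',e,plane(W,e[0],82),'ring width mm',e[1][0]/W[0][0,0]*(a[2]+166-82))
print('sh',plane(W,(336,219),85))
h=cv2.cvtColor(im,cv2.COLOR_BGR2HSV);print(h[130,250:310:4].tolist());print(h[100:162:4,279].tolist())
```

```text
jr [350.60185215 277.94470313  97.        ] exp px [273.36122685 132.04967381]
pg ((437.2438659667969, 225.67965698242188), (29.03217315673828, 39.39391326904297)) [522.91774286 177.25658909  82.        ] ring width mm 30.904790306363736
sh [410.65006462 185.30986652  85.        ]
[[21, 182, 244], [13, 141, 242], [16, 114, 246], [10, 141, 179], [64, 146, 96], [53, 99, 124], [64, 160, 97], [46, 83, 139], [61, 127, 110], [66, 168, 106], [33, 158, 129], [9, 130, 190], [8, 140, 188], [20, 70, 176], [16, 174, 155]]
[[16, 193, 218], [16, 142, 163], [11, 122, 196], [12, 122, 194], [56, 130, 112], [62, 157, 104], [62, 133, 109], [35, 61, 166], [50, 99, 129], [65, 170, 99], [46, 120, 104], [11, 146, 170], [9, 134, 185], [7, 146, 170], [16, 171, 115], [17, 181, 120]]
```

arm_command(targets=[[[0,0,0],[0.018,-0.007,0],0.07],[[0,0,0],[0.03,-0.012,0],0.07],[[0,0,0],[0.02,-0.008,0.03],0.07],[[0,0,0],[0.0105,-0.004,0.045],0.07],[[0,0,0],[0,0,0.045],0.07],[[0,0,0],[0,0,0.035],0.07],[[0,0,0],[0,0,0.015],0.07],[[0,0,0],[0,0,0],0.07]])

```text
t: 16.15
position: [349.5, 275.9, 125.2]
ee_rot: [0.708, 0.707, -0.003, -0.001]
ft_force: [-0.2, 0.4, -0.8]
opening: 69.8
finger_force: 0.0
```

Run:
```python
from h import *
s=state();print(s['position']);w=capture('wrist');W=cam('wrist',s);cv2.imwrite('pics/w6.png',w[:, 100:540]);print(s['position'],proj(W,(348,277,97)))
```

```text
[349.46522785 275.86442269 125.1984296 ]
[349.46522785 275.86442269 125.1984296 ] [305.00342559 270.32395111]
```

View pics/w6.png

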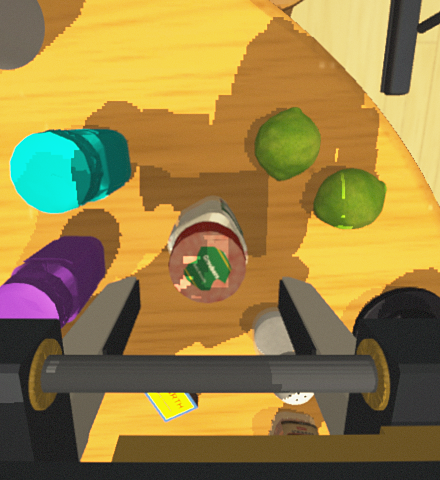

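The red lid sits centred between the fingers at (307,267); I close on it.

arm_command(targets=[[[0,0,0],[0.002,0,0.025],0.07],[[0,0,0],[0,0,0.02],0.07],[[0,0,0],[0,0,0.01],0.07],[[0,0,0],[0,0,0],0.03],[[0,0,0],[0,0,0],0.03],[[0,0,0],[0,0,0],0.03],[[0,0,0],[0,0,0],0.03],[[0,0,0],[0,0,0],0.03]], newtons=25)

```text
t: 17.0
position: [348.9, 279.6, 73.8]
ee_rot: [0.707, 0.707, 0.001, -0.0]
ft_force: [-2.4, 0.1, 5.3]
opening: 45.4
finger_force: 24.7
```

arm_command(targets=[[[0,0,0],[0,0,0],0.03],[[0,0,0],[0,0,0],0.03]])

```text
t: 17.2
position: [348.9, 279.7, 73.8]
ee_rot: [0.707, 0.707, 0.001, -0.0]
ft_force: [-3.4, -0.1, 6.5]
opening: 45.5
finger_force: 24.7
```

arm_command(targets=[[[0,0,0],[0,0,-0.02],0.03],[[0,0,0],[0,0,-0.035],0.03],[[0,0,0],[0,0,-0.045],0.03],[[0,0,0],[0,0,-0.045],0.03],[[0,0,0],[-0.015,0.013,-0.015],0.03],[[0,0,0],[-0.03,0.026,0],0.03],[[0,0,0],[-0.033,0.029,0],0.03],[[0,0,0],[-0.033,0.029,0],0.03]])

```text
t: 18.0
position: [447.2, 166.2, 233.3]
ee_rot: [0.707, 0.707, 0.0, 0.001]
ft_force: [0.5, 1.1, -1.1]
opening: 45.3
finger_force: 23.6
```

arm_command(targets=[[[0,0,0],[-0.033,0.029,0],0.03],[[0,0,0],[-0.033,0.029,0],0.03],[[0,0,0],[-0.03,0.026,0],0.03],[[0,0,0],[-0.02,0.017,0],0.03],[[0,0,0],[-0.005,0.003,0],0.03],[[0,0,0],[0,0,0],0.03],[[0,0,0],[0,0,0],0.03]])

```text
t: 18.7
position: [549.0, 48.6, 233.0]
ee_rot: [0.706, 0.708, 0.0, -0.001]
ft_force: [-0.2, -0.4, -1.6]
opening: 45.3
finger_force: 23.7
```

arm_command(targets=[[[0,0,0],[-0.003,0.003,0.03],0.03],[[0,0,0],[0,0,0.04],0.03],[[0,0,0],[0,0,0.035],0.03],[[0,0,0],[0,0,0.025],0.03],[[0,0,0],[0,0,0.01],0.03],[[0,0,0],[0,0,0.005],0.03],[[0,0,0],[0,0,0],0.03],[[0,0,0],[0,0,0],0.03]])

```text
t: 19.5
position: [554.1, 44.6, 89.3]
ee_rot: [0.707, 0.707, 0.001, 0.001]
ft_force: [0.3, -0.1, -0.8]
opening: 45.4
finger_force: 23.7
```

arm_command(targets=[[[0,0,0],[0.001,-0.001,0.005],0.03],[[0,0,0],[0,0,0.003],0.03],[[0,0,0],[0,0,0.002],0.03],[[0,0,0],[0,0,0],0.03]])

```text
t: 19.9
position: [552.2, 44.8, 78.0]
ee_rot: [0.707, 0.707, -0.0, 0.0]
ft_force: [0.3, -0.1, -0.0]
opening: 45.0
finger_force: 23.8
```

arm_command(targets=[[[0,0,0],[0,0,0],0.05],[[0,0,0],[0,0,0],0.065],[[0,0,0],[0,0,0],0.07],[[0,0,0],[0,0,0],0.07],[[0,0,0],[0,0,-0.03],0.07],[[0,0,0],[0,0,-0.045],0.07],[[0,0,0],[0,0,-0.045],0.07],[[0,0,0],[0,0,-0.035],0.07]])

```text
t: 20.7
position: [552.7, 45.4, 235.7]
ee_rot: [0.707, 0.707, 0.001, 0.001]
ft_force: [0.9, -0.2, -0.5]
opening: 70.0
finger_force: 0.0
```

arm_command(targets=[[[0,0,0],[0.02,-0.02,0],0.07],[[0,0,0],[0.03,-0.03,0],0.07],[[0,0,0],[0.03,-0.03,0],0.07],[[0,0,0],[0.03,-0.03,0],0.07],[[0,0,0],[0.02,-0.023,0.01],0.07],[[0,0,0],[0.009,-0.009,0.03],0.07],[[0,0,0],[0,0,0.03],0.07],[[0,0,0],[0,0,0],0.07]])

```text
t: 21.5
position: [407.7, 182.8, 160.5]
ee_rot: [0.706, 0.708, -0.003, -0.001]
ft_force: [-0.7, 0.3, 0.1]
opening: 70.0
finger_force: 0.0
```

Run:
```python
from h import *
s=state();w=capture('wrist');W=cam('wrist',s);cv2.imwrite('pics/w7.png',w[:,100:540]);print(s['t'],s['position'],proj(W,(410.5,183.5,90)),proj(W,(410.5,183.5,66)))
```

```text
21.5 [407.67988742 182.76368441 160.52681922] [312.17482925 247.93031451] [312.04836299 237.91344204]
```

View pics/w7.png

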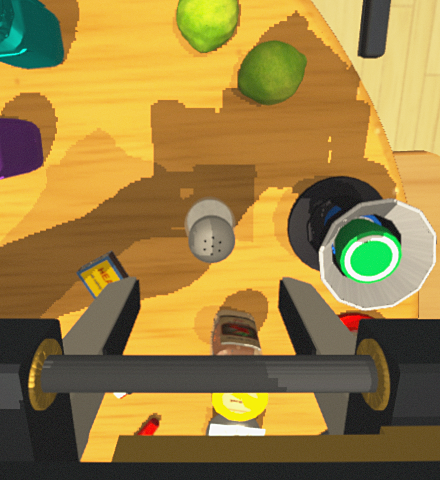

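The shaker's dome is at (312,240), about 2–3 mm further along y than I assumed; the green pod is level in the dispenser.

arm_command(targets=[[[0,0,0],[0.003,0.003,0.03],0.07],[[0,0,0],[0,0,0.04],0.07],[[0,0,0],[0,0,0.035],0.07],[[0,0,0],[0,0,0.017],0.07],[[0,0,0],[0,0,0.008],0.07],[[0,0,0],[0,0,0],0.07],[[0,0,0],[0,0,0],0.03],[[0,0,0],[0,0,0],0.03]])

```text
t: 22.35
position: [414.4, 187.4, 34.2]
ee_rot: [0.707, 0.707, 0.001, 0.0]
ft_force: [-0.4, 0.6, -1.1]
opening: 58.5
finger_force: 0.0
```

arm_command(targets=[[[0,0,0],[0,0,0],0.03],[[0,0,0],[0,0,0],0.03],[[0,0,0],[0,0,0],0.03],[[0,0,0],[0,0,0],0.03],[[0,0,0],[0,0,0],0.03]])

```text
t: 22.85
position: [411.9, 186.5, 33.4]
ee_rot: [0.707, 0.707, -0.001, -0.0]
ft_force: [-4.2, -0.6, 7.2]
opening: 39.9
finger_force: 25.4
```

arm_command(targets=[[[0,0,0],[0,0,-0.02],0.03],[[0,0,0],[0,0,-0.035],0.03],[[0,0,0],[0,0,-0.045],0.03],[[0,0,0],[0,0,-0.045],0.03],[[0,0,0],[0,0,-0.035],0.03],[[0,0,0],[0,0,0],0.03]])

```text
t: 23.45
position: [416.2, 188.9, 217.3]
ee_rot: [0.707, 0.707, 0.005, 0.002]
ft_force: [1.5, 0.2, -1.0]
opening: 39.4
finger_force: 24.6
```

Run:
```python
from h import *
s=state();w=capture('wrist');a=capture('scene');b=capture('side');print(s['t'],s['position'],s['opening'])
A=cam('scene');B=cam('side');P=s['position'];u=proj(A,P).astype(int);v=proj(B,P).astype(int)
f=lambda im,c:cv2.resize(im[max(c[1]-50,0):c[1]+60,max(c[0]-50,0):c[0]+50],(300,330))
cv2.imwrite('pics/m8.png',np.hstack([f(a,u),f(b,v),cv2.resize(w[150:350,220:400],(297,330))]))
```

```text
23.45 [416.22841767 188.89844639 217.33144561] 39.390101012453705
```

View pics/m8.png

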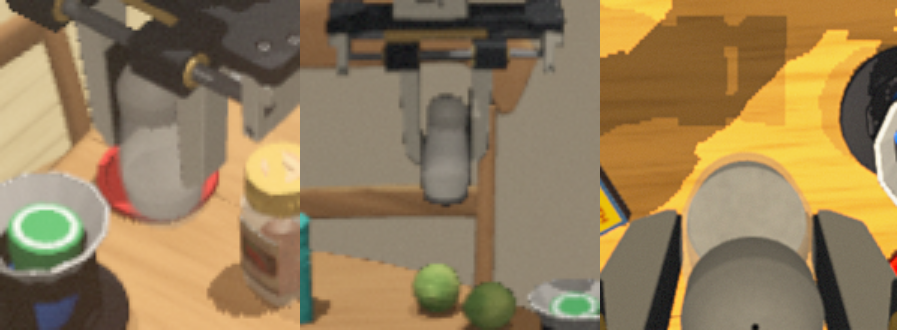

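The shaker is held upright (its glass tapers to 40 mm at the pads). On to the grey coaster.

arm_command(targets=[[[0,0,0],[-0.018,0.009,0],0.03],[[0,0,0],[-0.03,0.016,0],0.03],[[0,0,0],[-0.036,0.018,0],0.03],[[0,0,0],[-0.038,0.019,0],0.03],[[0,0,0],[-0.038,0.019,0],0.03],[[0,0,0],[-0.038,0.019,0],0.03],[[0,0,0],[-0.036,0.018,0],0.03],[[0,0,0],[-0.03,0.016,0],0.03]])

```text
t: 24.4
position: [546.6, -80.0, 210.1]
ee_rot: [0.708, 0.706, -0.002, -0.002]
ft_force: [0.9, 0.7, -0.9]
opening: 39.4
finger_force: 24.6
```

arm_command(targets=[[[0,0,0],[-0.018,0.01,0],0.03],[[0,0,0],[-0.003,0.003,0.02],0.03],[[0,0,0],[0,0,0.04],0.03],[[0,0,0],[0,0,0.04],0.03],[[0,0,0],[0,0,0.03],0.03],[[0,0,0],[0,0,0],0.03],[[0,0,0],[0,0,0],0.03]])

```text
t: 25.1
position: [559.5, -97.6, 81.7]
ee_rot: [0.707, 0.707, -0.001, -0.001]
ft_force: [-0.1, -0.3, -0.6]
opening: 39.5
finger_force: 24.6
```

arm_command(targets=[[[0,0,0],[0,0.002,0.02],0.03],[[0,0,0],[0,0,0.013],0.03],[[0,0,0],[0,0,0.005],0.03],[[0,0,0],[0,0,0],0.03],[[0,0,0],[0,0,0],0.03]])

```text
t: 25.6
position: [562.7, -98.0, 45.7]
ee_rot: [0.707, 0.707, 0.0, 0.0]
ft_force: [0.3, -0.2, -1.9]
opening: 39.2
finger_force: 24.6
```

arm_command(targets=[[[0,0,0],[0,0,0.005],0.03],[[0,0,0],[0,0,0.002],0.03],[[0,0,0],[0,0,0],0.03],[[0,0,0],[0,0,0],0.03]])

```text
t: 26.0
position: [562.2, -98.1, 37.9]
ee_rot: [0.707, 0.707, 0.0, -0.0]
ft_force: [0.3, -0.2, -1.8]
opening: 39.8
finger_force: 24.6
```

arm_command(targets=[[[0,0,0],[0,0,0.001],0.03],[[0,0,0],[0,0,0],0.03],[[0,0,0],[0,0,0],0.03]])

```text
t: 26.3
position: [562.5, -98.1, 37.5]
ee_rot: [0.707, 0.707, 0.0, 0.0]
ft_force: [-1.1, -0.3, 4.2]
opening: 39.4
finger_force: 25.1
```

arm_command(targets=[[[0,0,0],[0,0,0],0.05],[[0,0,0],[0,0,0],0.065],[[0,0,0],[0,0,0],0.07],[[0,0,0],[0,0,0],0.07],[[0,0,0],[0,0,-0.03],0.07],[[0,0,0],[0,0,-0.045],0.07],[[0,0,0],[0,0,-0.045],0.07],[[0,0,0],[0,0,-0.04],0.07]])

```text
t: 27.1
position: [562.3, -97.9, 198.9]
ee_rot: [0.707, 0.707, 0.0, 0.0]
ft_force: [1.1, 0.2, 0.1]
opening: 70.0
finger_force: 0.0
```

arm_command(targets=[[[0,0,0],[0,0,-0.03],0.07],[[0,0,0],[0.025,-0.02,0],0.07],[[0,0,0],[0.035,-0.028,0],0.07],[[0,0,0],[0.035,-0.028,0],0.07],[[0,0,0],[0.035,-0.028,0],0.07],[[0,0,0],[0.025,-0.02,0],0.07],[[0,0,0],[0.009,-0.007,0.03],0.07],[[0,0,0],[0,0,0.03],0.07]])

```text
t: 27.9
position: [430.6, 68.0, 167.3]
ee_rot: [0.706, 0.709, 0.001, 0.001]
ft_force: [0.5, 0.0, -0.1]
opening: 70.3
finger_force: 0.0
```

arm_command(targets=[[[0,0,0],[0,0,0],0.07],[[0,0,0],[0,0,0],0.07]])

```text
t: 28.1
position: [431.4, 66.0, 167.2]
ee_rot: [0.707, 0.707, -0.0, -0.0]
ft_force: [0.2, -0.3, 0.3]
opening: 70.0
finger_force: 0.0
```

Run:
```python
from h import *
s=state();w=capture('wrist');a=capture('scene');W=cam('wrist',s);cv2.imwrite('pics/w9.png',np.hstack([w[:,100:540],cv2.resize(a[160:320,180:300],(360,480))]));print(s['t'],s['position'],s['ee_rot'],proj(W,(431.5,66.5,100)))
e=blob(w,tuple(int(v) for v in proj(W,(431.5,66.5,100))),(22,120,120),(35,255,255),50);print(e,plane(W,e[0],100))
```

```text
28.1 [431.36704666  66.03307266 167.15686935] [ 7.07103627e-01  7.07109871e-01 -7.82135585e-05 -2.90977437e-04] [307.6928833  250.18231865]
((307.8599853515625, 249.4249267578125), (60.78916549682617, 63.150630950927734)) [431.61417318  67.04683645 100.        ]
```

View pics/w9.png

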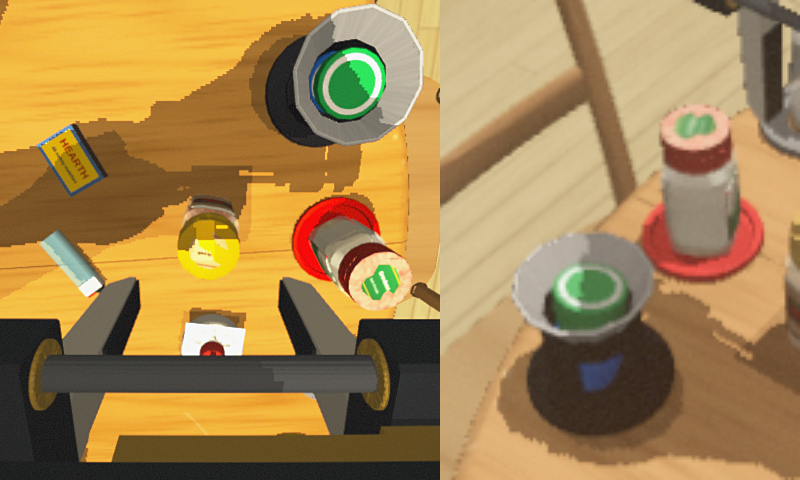

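The red jar stands on its coaster and the pods are stacked; the yellow lid (308,250) is centred under the tool.

arm_command(targets=[[[0,0,0],[0.001,0,0.025],0.07],[[0,0,0],[0,0,0.035],0.07],[[0,0,0],[0,0,0.02],0.07],[[0,0,0],[0,0,0.012],0.07],[[0,0,0],[0,0,0],0.07],[[0,0,0],[0,0,0],0.03],[[0,0,0],[0,0,0],0.03],[[0,0,0],[0,0,0],0.03]])

```text
t: 29.0
position: [432.1, 67.0, 75.9]
ee_rot: [0.707, 0.707, 0.001, 0.001]
ft_force: [0.6, -0.1, -0.1]
opening: 50.4
finger_force: 0.0
```

arm_command(targets=[[[0,0,0],[0,0,0],0.03],[[0,0,0],[0,0,0],0.03],[[0,0,0],[0,0,0],0.03],[[0,0,0],[0,0,0],0.03]])

```text
t: 29.4
position: [431.6, 67.0, 75.5]
ee_rot: [0.707, 0.707, 0.0, 0.0]
ft_force: [-1.6, -0.0, 5.7]
opening: 44.0
finger_force: 25.0
```

arm_command(targets=[[[0,0,0],[0,0,-0.02],0.03],[[0,0,0],[0,0,-0.035],0.03],[[0,0,0],[0,0,-0.045],0.03],[[0,0,0],[-0.01,0.003,-0.045],0.03],[[0,0,0],[-0.025,0.008,-0.025],0.03],[[0,0,0],[-0.036,0.011,0],0.03],[[0,0,0],[-0.038,0.012,0],0.03],[[0,0,0],[-0.038,0.012,0],0.03]])

```text
t: 30.2
position: [477.0, -81.6, 244.9]
ee_rot: [0.707, 0.707, -0.0, 0.0]
ft_force: [0.5, -0.3, -1.8]
opening: 43.4
finger_force: 25.0
```

arm_command(targets=[[[0,0,0],[-0.038,0.012,0],0.03],[[0,0,0],[-0.038,0.012,0],0.03],[[0,0,0],[-0.036,0.011,0],0.03],[[0,0,0],[-0.027,0.009,0],0.03],[[0,0,0],[-0.012,0.004,0.01],0.03],[[0,0,0],[0,0,0.03],0.03],[[0,0,0],[0,0,0.03],0.03],[[0,0,0],[0,0,0],0.03]])

```text
t: 31.0
position: [521.1, -229.3, 170.1]
ee_rot: [0.706, 0.708, -0.002, -0.005]
ft_force: [-0.6, -0.6, -1.1]
opening: 43.9
finger_force: 25.0
```

arm_command(targets=[[[0,0,0],[0,0,0],0.03],[[0,0,0],[0,0,0],0.03]])

```text
t: 31.2
position: [526.3, -230.4, 176.4]
ee_rot: [0.707, 0.707, 0.001, 0.001]
ft_force: [0.4, -0.1, -0.5]
opening: 43.7
finger_force: 25.0
```

Over the yellow coaster; descend about 92 mm in two stages.

arm_command(targets=[[[0,0,0],[0,-0.001,0.025],0.03],[[0,0,0],[0,0,0.035],0.03],[[0,0,0],[0,0,0.018],0.03],[[0,0,0],[0,0,0.008],0.03],[[0,0,0],[0,0,0],0.03],[[0,0,0],[0,0,0],0.03],[[0,0,0],[0,0,0],0.03]])

```text
t: 31.9
position: [525.5, -231.2, 90.5]
ee_rot: [0.707, 0.707, 0.001, 0.001]
ft_force: [-0.3, 0.7, -1.5]
opening: 43.9
finger_force: 25.0
```

arm_command(targets=[[[0,0,0],[0,0,0.005],0.03],[[0,0,0],[0,0,0.004],0.03],[[0,0,0],[0,0,0.001],0.03],[[0,0,0],[0,0,0],0.03],[[0,0,0],[0,0,0],0.03]])

```text
t: 32.4
position: [524.1, -231.2, 79.5]
ee_rot: [0.707, 0.707, -0.0, 0.0]
ft_force: [-2.1, 1.0, 6.3]
opening: 43.4
finger_force: 25.0
```

arm_command(targets=[[[0,0,0],[0,0,0],0.05],[[0,0,0],[0,0,0],0.065],[[0,0,0],[0,0,0],0.07],[[0,0,0],[0,0,0],0.07],[[0,0,0],[0,0,-0.03],0.07],[[0,0,0],[0,0,-0.045],0.07],[[0,0,0],[0,0,-0.045],0.07],[[0,0,0],[0,0,-0.045],0.07]])

```text
t: 33.2
position: [524.0, -230.9, 245.4]
ee_rot: [0.707, 0.707, 0.0, -0.0]
ft_force: [1.1, -1.0, 0.5]
opening: 70.1
finger_force: 0.0
```

arm_command(targets=[[[0,0,0],[-0.02,0,-0.04],0.07],[[0,0,0],[-0.03,0,-0.02],0.07],[[0,0,0],[-0.03,0,0],0.07],[[0,0,0],[-0.01,0,0],0.07],[[0,0,0],[0,0,0],0.07],[[0,0,0],[0,0,0],0.07],[[0,0,0],[0,0,0],0.07]])

```text
t: 33.9
position: [524.5, -318.6, 303.5]
ee_rot: [0.706, 0.708, 0.0, -0.001]
ft_force: [0.6, 1.3, -0.7]
opening: 70.0
finger_force: 0.0
```

Run:
```python
from h import *
s=state();w=capture('wrist');a=capture('scene');b=capture('side');print(s['t'],s['position'])
W=cam('wrist',s)
for n,P in (('cy',(525.5,-231,100)),('cg',(562,-98,90)),('cr',(552,45.5,97))): print(n,proj(W,P),proj(cam('scene'),P),proj(cam('side'),P))
cv2.imwrite('pics/end.png',np.vstack([np.hstack([w[:300,200:600],cv2.resize(a[150:300,180:380],(400,300))]),np.hstack([cv2.resize(b[165:345,270:430],(267,300)),np.zeros((300,533,3),np.uint8)])]))
e=blob(w,tuple(int(v) for v in proj(W,(525.5,-231,104))),(22,120,120),(35,255,255),30);print(e,plane(W,e[0],104))
```

```text
33.9 [ 524.49967248 -318.56312749  303.53762619]
cy [309.2537312  122.11675153] [352.46604023 141.72564457] [387.74809127 273.96280374]
cg [349.9944694 -29.5815942] [303.90390692 168.31257472] [398.26037693 244.01431972]
cr [ 344.29433334 -238.76010985] [263.34085854 203.8491348 ] [387.25690535 211.06106608]
((309.0013732910156, 122.05646514892578), (59.72421646118164, 59.8789176940918)) [ 525.24732397 -231.04161863  104.        ]
```

View pics/end.png

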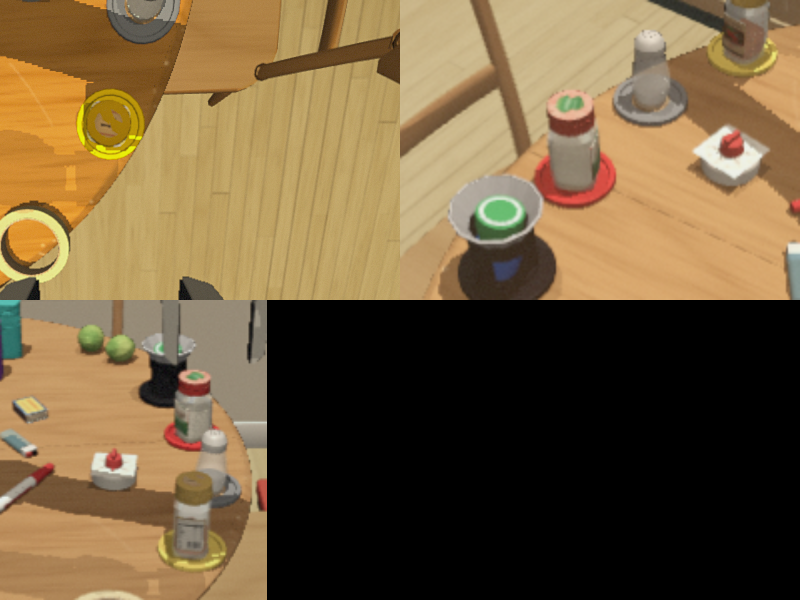

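Every jar stands upright in its coaster and the timer is untouched. A last check of the green lid's height (should be 82 mm).

Run:
```python
from h import *
W=cam('wrist',dict(position=np.array([431.4,66.0,167.2]),ee_rot=[.7071,.7071,0,0]))
print(tri(W,(450,83),cam('scene'),(230.5,257)), plane(W,(450,83),82))
```

```text
[522.72635807 174.4725678   80.8247453 ] [524.18900725 175.22364474  82.        ]
```

The height is as expected (81 against 82 mm), so I hand in.

```bash
python3 -c "from plant import *; print(hand_in())"
```

```text
the job is handed in; nothing more can be done
None
```

The job is handed in at about 34 s, no verdict returned: camera checks showed blue under green in the dispenser, each jar upright on its matching coaster, and the timer where it stood.

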